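# Set the hold-down bolt and lock its jam nut

## Robot

A 7-joint arm with a two-finger parallel gripper is mounted at the origin on the work surface. World frame = base frame: x ahead of the robot, y to its left, z up, the work surface at z = 0. Lengths are in m, angles in rad, forces in N, time in s.
With the tool pointing down it reaches from about 0.425 to 0.95 m from the base axis. Payload 4.7 kg.
Tool frame: the origin (TCP) lies at the very end of the fingers, on their centre line; the grasp point (between the pads) lies 19 mm behind it; z points along the fingers, y is the line along which they close (so a half turn about z gives the same grasp; the last joint's range is limited). The gripper opens to 85 mm and grips with 20 to 120 N. Pads are 22 mm wide; open, the fingers measure 114 mm over their backs; the gripper's body (76 mm by 85 mm) begins 54 mm behind the grasp point. The pads swing forward as they close: fully open they stand 13 mm farther back than shut.
Start: joints at [-1.23, 0.469, -0.049, 1.532, 0.024, 1.141, -0.082], TCP at [0.244, 0.629, 0.231] pointing down, gripper open.
Joint ranges: [-2.59, 2.59], [-0.33, 1.99], [-1.39, 1.29], [0.1, 2.45], [-1.04, 4.18], [0.21, 1.99], [-2.66, 2.66]. Speed limits (rad/s): [2.57, 2.57, 3.14, 3.14, 3.14, 3.14, 3.14].

## Interface

Orientations are given as a unit quaternion [w, x, y, z].
In Python, from station import env gives the robot as it stands.
- The arm moves only by the shell command python3 -m handwheel 'ROWS'. ROWS is JSON, a list of rows, each a list of 3 entries, a list of its own where there are three numbers: the shift along the tool's x, y, z in units of 40 mm (1.0 is 40 mm), then the turn, a rotation vector about the tool's x, y, z in units of 5 degrees (1.0 is 5 degrees), then the opening, from -1 (shut) to 1 (fully open), so that 0 is half open. In form: [[[tx, ty, tz], [wx, wy, wz], fingers], ...]. A call has 1 to 12 rows; each row shifts and turns the commanded pose from where the row before left it, along the tool's axes as they then stand; what a row does not reach is not made up. A row lasts 1/10 s, in which the tool goes at most 50 mm and 8.59 degrees, less where a joint would pass 70% of its speed; a pose out of reach is approached as far as the arm can. A call is refused whole if a number of a shift passes 1 or a number of a turn 1, either way. A call with a gripper value outside its range is refused whole. The fingers move at their own pace and stop on an object; the grip force is fixed at half the most. Time passes only in rows, so rows that do not move let the fingers close. It gives the time, the measured TCP pose, the force, the opening and the grip force at its end, in the units of the state.
- env.sense(): the state, without advancing time (a new reading comes with each control period).
- env.get_image(name): name is "side" or "top"; returns the picture (400x640x3 uint8, red, green, blue); there is no depth.
- env.camera_model(name): a dict with "vertical_fov" (degrees; the focal length in pixels is half the picture's height over the tangent of half this angle, whatever the lens; pixels are square), "cx", "cy" (the principal point, pixels), "distortion" ([k1, k2, p1, p2, k3] as OpenCV has them; the pictures are not rectified), "R" (3x3) and "t" (3): a world point X has camera coordinates R X + t. Camera axes: x right, y down, z forward; pixel columns grow to the right and rows downward; lengths in m; the calibration is good to about 2 mm. A picture is of the moment at which its call begins. camera_model takes no time and is no camera call.
- env.hand_in(): hands the job in; it is judged then, once.
Trained networks look in the newest picture that a camera, given by its name, has taken for a name from the list of things; names that differ only in an ending like _2 or _b are one class to them, and where a whole thing is asked for, a point or a joint stands for the part that bears it (a point fixed in the world has none). Each returns a list of dicts, best first, with "score" (0 to 1); they miss things now and then, are a little off and sometimes report something else, mostly with a low value. They report only what shows in the picture. A call takes as long as a camera call.
- env.recognise(camera, label): "extent" ([left, top, width, height] in pixels, round what is visible of it).
- env.landmark_of(camera, label): "centre" ([column, row] in pixels: a listed point, or the origin of a listed thing).
The state is a dict: "time_s": time; "joint_positions": joint angles; "joint_velocities": joint speeds; "tau": joint torques, N m; "tool_pos": TCP position; "tcp_rot": TCP orientation; "contact_force": force on the tool from outside, world axes, zero at the start; "torque": the same for the moment, N m; "gripper_width": finger opening in m; "gripper_force": force on a finger pad.
Only numpy, scipy, OpenCV 4.12 (cv2) and the standard library are available. Lean on these libraries where they do the work, as an engineer would, in place of code of your own. Each camera call takes 0.05 s, during which the arm holds its last target. There are 200 camera calls.

## Task

On the grey hold-down jig, turn the tee-headed set bolt clockwise until its pad just bears on the pine rail (a light touch, about 0.3 N m). Then run the two-armed jam nut clockwise down against the boss and nip it up firmly, to about 0.75 N m, without crushing its washer, so that the bolt stays locked as set. Leave everything else on the bench where it is and let go.

Things in the scene. Friction and masses are not known exactly. Their poses are not given: they have to be found in the camera images.
- jig: Hold-down jig, fixed to the bench, place and yaw vary: grey steel C frame, origin on the bench on the vertical screw axis. Base plate 170 x 120 mm; its column and arm lie on its +x side, nowhere above 88 mm. A pine rail 45 mm wide, 260 mm long along y, top at 52 mm, lies under the boss.
- boss_top (a point): Centre of the top face of the jig's round threaded steel boss (42 mm across), on the screw axis, 100 mm above the bench.
- bolt_head (a point): Set bolt: centre of the steel tee bar on its top, on the screw axis. The bar is 40 mm long along this point's x, 12 mm thick along y, 14 mm high; its top is never above 149 mm over the bench. The threaded shank below is 15 mm across.
- set_bolt: The bolt, origin at the underside of its rubber foot pad (bolt_head is 87 mm above). Clockwise from above lowers it, 6 mm a turn; starts 0.6 to 1.3 rad short of touching the rail. Turns free at 0.1 N m; after first touch the torque climbs about 1 N m per rad. Well set: 0.1 to 0.4 rad past first touch (0.2 to 0.5 N m); past 0.6 rad dents the rail. Let go, it springs back a little but still bears.
- nut_mid (a point): Jam nut on the bolt between boss and tee bar: point on the axis at its arms' centre line. Plain steel hexagon hub, 35 mm across corners, 17 mm high, with two opposite round arms, 10 mm thick, along this point's +x and -x, each ending 70 mm from the axis. Turning the bolt does not move the nut, nor the nut the bolt.
- jam_nut: The nut, origin at its underside (nut_mid is 10 mm above). Clockwise lowers it, 6 mm a turn; starts 3.0 to 5.8 rad above the boss. Runs down at 0.2 N m (3.5 N at 57 mm out); once its spring washer meets the boss the torque climbs about 1.6 N m per rad. Locked: 0.21 rad or more past that (0.54 N m); 0.75 N m is right; past 0.6 rad the washer is crushed. Let go, it springs back a little, stays tight.
- offcut: bystander: pine offcut 90 x 45 x 20 mm, origin under its centre
- spare_nut: bystander: loose plain hexagon nut, 30 mm, 14 mm high, origin under its centre
- spanner: bystander: steel spanner lying flat
- tape: bystander: roll of tape, 60 mm across, 20 mm high, origin under its centre
- screw_pot: bystander: small steel pot, 70 mm across, 50 mm high, origin under its centre
- glue: bystander: standing glue bottle, 56 mm across, 130 mm high, origin under its centre
- mallet: bystander: wooden mallet lying flat

How it is judged:
By the outcome, as a careful person would: the job done as asked, in the order asked, and still so for the second after the job is handed in, with the robot touching nothing.
It also fails if it takes over 67 s, if anything falls off the work surface, if the arm or the gripper's body presses on something with over 40 N, if the wrist force passes 120 N, or if a joint passes its speed limit or range.

## Working session

There is one attempt and no reset: what is moved stays moved. The work goes in short steps, Python scripts to look and compute and a shell command to move; the robot and the scene stay as the last step left them, time stands still between calls to the robot, and variables do not carry over. Pictures are saved under pics/ and viewed, at most 10 in all, crops included, and the job is handed in when it is done.

```bash
mkdir -p pics; cat > h.py <<'E'
import numpy as np, cv2
from station import env
def K(n):
    m=env.camera_model(n); f=200/np.tan(np.radians(m["vertical_fov"])/2)
    return np.array([[f,0,m["cx"]],[0,f,m["cy"]],[0,0,1.]]),np.array(m["distortion"],float),np.array(m["R"]),np.array(m["t"])
def ray(n,p):
    k,d,R,t=K(n); u=cv2.undistortPoints(np.array([[p]],float),k,d)[0,0]
    v=R.T@np.array([u[0],u[1],1]); return -R.T@t, v/np.linalg.norm(v)
def atz(n,p,z):
    c,v=ray(n,p); return c+v*(z-c[2])/v[2]
def tri(pt,ps):
    A=np.zeros((3,3));b=np.zeros(3)
    for n,p in(("top",pt),("side",ps)):
        c,v=ray(n,p);M=np.eye(3)-np.outer(v,v);A+=M;b+=M@c
    return np.linalg.solve(A,b)
def proj(n,X):
    k,d,R,t=K(n); return cv2.projectPoints(np.array(X,float).reshape(-1,1,3),cv2.Rodrigues(R)[0],t,k,d)[0][:,0]
E
python3 - <<'E'
from h import *
np.set_printoptions(precision=4,suppress=True)
for n in("top","side"):
    cv2.imwrite(f"pics/{n}0.png",env.get_image(n)[:,:,::-1])
    k,d,R,t=K(n);print(n,k[0,0],"cam",-R.T@t,"fwd",R[2])
    for l in("jig","boss_top","bolt_head","nut_mid","jam_nut","set_bolt"):
        for r in env.landmark_of(n,l)[:2]: 
            z={"boss_top":.1,"bolt_head":.14,"nut_mid":.12,"jig":0}.get(l,.1)
            print(n,l,r["score"],np.array(r["centre"]),atz(n,r["centre"],z))
    print([ (l,env.recognise(n,l)[:1]) for l in("bolt_head","nut_mid")])
s=env.sense();print(s)
E
```

```text
top 376.9365921365777 cam [0.466  0.0265 1.4503] fwd [ 0.0743  0.0268 -0.9969]
top jig 0.98 [332.5 193.1] [0.5998 0.0002 0.    ]
top boss_top 0.69 [335.1 191. ] [ 0.5982 -0.0073  0.1   ]
top bolt_head 0.64 [310.9 213.5] [0.5158 0.0781 0.14  ]
top bolt_head 0.56 [335.8 186.5] [ 0.61   -0.0088  0.14  ]
top nut_mid 0.53 [334.4 188.9] [ 0.6037 -0.0044  0.12  ]
top nut_mid 0.3 [238.3 214. ] [0.515  0.3372 0.12  ]
top jam_nut 0.56 [334.8 190. ] [ 0.6018 -0.0063  0.1   ]
top set_bolt 0.44 [332.8 189.5] [0.6036 0.0009 0.1   ]
[('bolt_head', []), ('nut_mid', [{'extent': [330.7, 180.0, 6.4, 24.0], 'score': 0.51}])]
side 497.7064019485198 cam [0.3586 1.0361 1.1009] fwd [ 0.1247 -0.7007 -0.7025]
side jig 0.79 [298.5 207.5] [ 0.6088 -0.0161  0.    ]
side jig 0.18 [318.3 237.8] [0.5273 0.0959 0.    ]
side boss_top 0.96 [298.2 182.9] [ 0.6072 -0.0205  0.1   ]
side bolt_head 0.68 [295.3 177.4] [0.6101 0.0002 0.14  ]
side nut_mid 0.58 [296.8 183.4] [0.6058 0.0034 0.12  ]
side jam_nut 0.75 [298.8 184.8] [ 0.6038 -0.0127  0.1   ]
[('bolt_head', [{'extent': [292.5, 171.1, 14.2, 11.0], 'score': 0.67}]), ('nut_mid', [{'extent': [275.6, 178.8, 43.4, 8.4], 'score': 0.79}])]
{'time_s': 0.9, 'joint_positions': array([-1.2299,  0.4686, -0.0486,  1.5325,  0.0241,  1.141 , -0.0823]), 'joint_velocities': array([ 0.0008,  0.0006,  0.0013,  0.0009, -0.0014,  0.0005,  0.0004]), 'tau': array([ -0.0003, -51.0163,  -0.0464, -23.8019,   0.0109,   0.001 ,
        -0.    ]), 'tool_pos': array([0.2439, 0.6294, 0.2313]), 'tcp_rot': array([-0.    ,  0.1838,  0.983 ,  0.0001]), 'contact_force': array([-0.4516,  0.067 , -0.2954]), 'torque': array([-0.033 , -0.0342, -0.026 ]), 'gripper_force': 0.0, 'gripper_width': 0.08526260764177312}
```

View pics/top0.png

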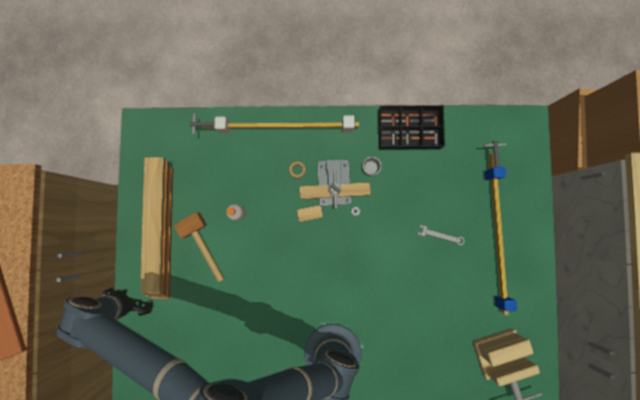

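View pics/side0.png

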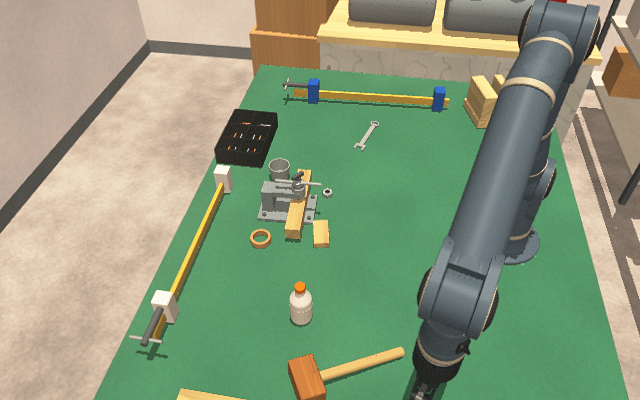

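The top view shows the jig at about (335,188), with the rail running across it. The side view shows the tee and nut at about (297,180). I'll enlarge both.

```bash
python3 - <<'E'
from h import *
np.set_printoptions(precision=4,suppress=True)
a=env.get_image("top")[155:220,300:375];b=env.get_image("side")[150:230,250:340]
A=cv2.resize(a,(525,455),interpolation=cv2.INTER_CUBIC)[:, :400]
B=cv2.resize(b,None,fx=5,fy=5,interpolation=cv2.INTER_CUBIC)[:400,:400]
A=cv2.resize(a,(400,347),interpolation=cv2.INTER_CUBIC)
B=cv2.resize(b[:,15:75],(400,533),interpolation=cv2.INTER_CUBIC)
o=np.zeros((540,800,3),np.uint8);o[:347,:400]=A;o[:533,400:]=B
cv2.imwrite("pics/crop1.png",o[:,:,::-1])
pts={}
for l in("boss_top","bolt_head","nut_mid","jig"):
    for n in("top","side"):
        pts[n,l]=[(r["score"],r["centre"]) for r in env.landmark_of(n,l)[:2]]
    for s,p in pts["top",l]:
        for s2,q in pts["side",l]: print(l,s,s2,p,q,tri(p,q))
print(env.recognise("side","nut_mid")[:1],env.recognise("side","bolt_head")[:1],env.recognise("top","bolt_head")[:1])
E
```

```text
boss_top 0.65 0.77 [335.1, 191.0] [299.6, 183.8] [ 0.5986 -0.0069  0.11  ]
bolt_head 0.54 0.59 [334.5, 187.8] [297.0, 176.9] [ 0.6059 -0.0043  0.1385]
nut_mid 0.69 0.54 [335.1, 189.2] [297.7, 179.9] [ 0.6035 -0.0065  0.125 ]
nut_mid 0.69 0.48 [335.1, 189.2] [297.1, 184.7] [ 0.6059 -0.007   0.1051]
nut_mid 0.32 0.54 [438.7, 233.7] [297.7, 179.9] [ 0.566  -0.4169 -0.2033]
nut_mid 0.32 0.48 [438.7, 233.7] [297.1, 184.7] [ 0.5682 -0.4242 -0.2344]
jig 0.81 0.72 [335.5, 193.2] [297.6, 208.5] [ 0.6048 -0.0105  0.0013]
jig 0.29 0.72 [336.0, 191.7] [297.6, 208.5] [ 0.6082 -0.013  -0.0014]
[{'extent': [276.4, 179.7, 46.8, 8.0], 'score': 0.62}] [{'extent': [289.8, 174.2, 17.6, 9.2], 'score': 0.58}] []
```

View pics/crop1.png

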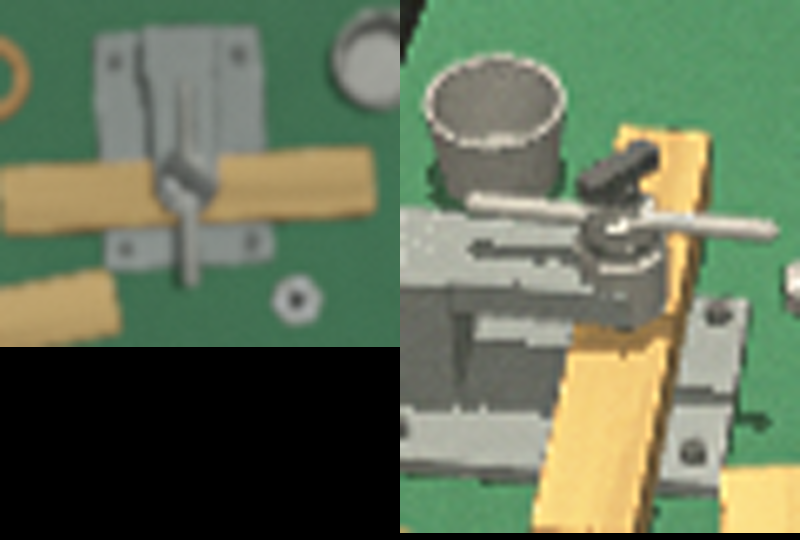

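```bash
python3 - <<'E'
from h import *
from scipy.optimize import least_squares
np.set_printoptions(precision=4,suppress=True)
T=lambda u,v:(300+u/400*75-.4,155+v/347*65-.4); S=lambda u,v:(265+(u-400)/6.667-.4,150+v/6.667-.4)
nutT=[T(188,284),T(183,85)];nutS=[S(776,230),S(470,202)]
teeT=[T(207,200),T(168,158)];teeS=[S(585,188),S(655,156)]
for a,b in((0,0),(1,1)): print("nut end",tri(nutT[a],nutS[b]))
def nut(p):
    x,y,z,a,xb=p[0],p[1],p[2],p[3],0
    d=.07*np.array([np.cos(a),np.sin(a),0]); return [np.array([x,y,z])-d,np.array([x,y,z])+d]
def tee(p):
    x,y,z,a=p[0],p[1],p[4],p[5]; d=.02*np.array([np.cos(a),np.sin(a),0]);return [np.array([x,y,z])-d,np.array([x,y,z])+d]
def f(p):
    N=nut(p);E=tee(p);r=[proj("top",N)-nutT,proj("side",N)-nutS,proj("top",E)-teeT,proj("side",E)[:,:]-teeS]
    return np.concatenate([q.ravel() for q in r])
s=least_squares(f,[.605,-.006,.115,0.03,.14,.9],loss="soft_l1");print(s.x,np.degrees(s.x[[3,5]]),f(s.x).round(1))
for n in("top","side"):print(n,proj(n,[[s.x[0],s.x[1],.0],[s.x[0],s.x[1],.1]]))
E
```

```text
nut end [ 0.5364 -0.0058  0.1194]
nut end [ 0.6708 -0.0028  0.1183]
[ 0.6042 -0.005   0.1179  0.0229  0.1398  0.7298] [ 1.3133 41.8163] [  0.2   0.7   0.1  -1.2   0.7   0.3  -0.7  -0.1   0.1   0.4  -0.2  -0.3
  11.3  -3.8 -11.2   6. ]
top [[333.8383 191.9776]
 [334.4332 189.339 ]]
side [[299.2691 210.2308]
 [298.1638 186.5511]]
```

```bash
python3 - <<'E'
from h import *
from scipy.optimize import least_squares
np.set_printoptions(precision=4,suppress=True)
T=lambda u,v:(300+u/400*75-.4,155+v/347*65-.4); S=lambda u,v:(265+(u-400)/6.667-.4,150+v/6.667-.4)
nutT=[T(188,284),T(183,85)];nutS=[S(776,230),S(470,202)]
teeT=[T(207,200),T(168,158)];teeS=[S(655,156),S(585,188)]
def seg(x,y,z,a,l):
    d=l*np.array([np.cos(a),np.sin(a),0]);c=np.array([x,y,z]);return [c-d,c+d]
def f(p):
    N=seg(p[0],p[1],p[2],p[3],.07);E=seg(p[0],p[1],p[4],p[5],.02);r=[proj("top",N)-nutT,proj("side",N)-nutS,proj("top",E)-teeT,proj("side",E)-teeS]
    return np.concatenate([q.ravel() for q in r])
s=least_squares(f,[.605,-.006,.115,0.03,.14,.9],loss="soft_l1");print(s.x,np.degrees(s.x[[3,5]]),f(s.x).round(1))
x=s.x
# overlay check of tee outline in jig crops
for n in("top","side"):
    E=seg(x[0],x[1],x[4],x[5],.02); print(n,proj(n,E).ravel())
E
```

```text
[ 0.604  -0.0049  0.1181  0.0229  0.1441  0.7757] [ 1.3147 44.4456] [ 0.2  0.8  0.1 -1.2  0.8  0.3 -0.6 -0.1  0.3  0.1 -0.4 -0.2  0.6 -0.3
 -0.5  0.3]
top [338.7382 192.165  330.6515 184.0222]
side [303.4844 172.7477 291.8198 178.0777]
```

```bash
python3 -m handwheel '[[[-0.88,-0.72,0],[0,0,0],1],[[-0.88,-0.72,0],[0,0,0],1],[[-0.88,-0.72,0],[0,0,0],1],[[-0.88,-0.72,0],[0,0,0],1],[[-0.88,-0.72,0],[0,0,0],1],[[-0.88,-0.72,0],[0,0,0],1],[[-0.88,-0.72,0],[0,0,0],1],[[-0.88,-0.72,0],[0,0,0],1],[[-0.88,-0.72,0],[0,0,0],1],[[-0.88,-0.72,0],[0,0,0],1],[[-0.88,-0.72,0],[0,0,0],1],[[-0.88,-0.72,0],[0,0,0],1]]'
python3 -m handwheel '[[[-0.88,-0.72,0],[0,0,0],0.2],[[-0.88,-0.72,0],[0,0,0],0.2],[[-0.88,-0.72,0],[0,0,0],0.2],[[-0.88,-0.72,0],[0,0,0],0.2],[[0,0,0],[0,0,1],0.2],[[0,0,0],[0,0,1],0.2],[[0,0,0],[0,0,1],0.2],[[0,0,0],[0,0,1],0.2],[[0,0,0],[0,0,1],0.2],[[0,0,0],[0,0,1],0.2],[[0,0,0],[0,0,1],0.2]]'
python3 -c "
from h import *;s=env.sense();print(s['joint_positions'],s['tool_pos'],s['tcp_rot'])"
```

```text
time_s: 2.75
tool_pos: [0.5136, 0.1529, 0.2317]
tcp_rot: [0.0, 0.184, 0.983, 0.0]
contact_force: [1.2, 0.1, 0.5]
gripper_width: 0.0855
gripper_force: 0.0
time_s: 3.85
tool_pos: [0.6025, -0.0037, 0.2314]
tcp_rot: [0.0, 0.472, 0.881, 0.0]
contact_force: [-0.6, 0.5, -0.1]
gripper_width: 0.051
gripper_force: 0.0
[-0.35774857  0.36102694  0.38612513  1.731956   -0.15181494  1.07787465
  0.66463143] [ 0.60252404 -0.00370477  0.23136527] [7.13352374e-06 4.72434138e-01 8.81365969e-01 1.17841344e-04]
```

```bash
python3 -m handwheel '[[[0,0,0],[0,0,-1],0],[[0,0,0],[0,0,-1],0],[[0,0,0],[0,0,-1],0],[[0,0,0],[0,0,-1],0],[[0,0,0],[0,0,-1],0],[[0,0,0],[0,0,-1],0],[[0,0,0],[0,0,-1],0],[[0,0,0],[0,0,-1],0],[[0,0,0],[0,0,-1],0],[[0,0,0],[0,0,-1],0],[[0,0,0],[0,0,-1],0],[[0,0,0],[0,0,-1],0]]'
python3 -m handwheel '[[[0,0,0.1],[0,0,-1],-0.2],[[0,0,0.1],[0,0,-1],-0.2],[[0,0,0.1],[0,0,-1],-0.2],[[0,0,0.1],[0,0,-1],-0.2],[[0,0,0.1],[0,0,-1],-0.2],[[0,0,0.1],[0,0,-1],-0.2],[[0,0,0.1],[0,0,-1],-0.2],[[0,0,0.1],[0,0,-1],-0.2],[[0,0,0],[0,0,-0.15],-0.2],[[0,0,0],[0,0,0],-0.2]]'
python3 - <<'E'
from h import *
np.set_printoptions(precision=4,suppress=True)
from scipy.spatial.transform import Rotation as Ro
s=env.sense();q=s['tcp_rot'];R=Ro.from_quat(q,scalar_first=True).as_matrix()
print(s['joint_positions'],s['tool_pos'],np.degrees(np.arctan2(R[1,0],R[0,0])),R.T@(np.array([.604,-.005,.129])-s['tool_pos'])/.04)
a=env.get_image("side")[140:210,260:340];b=env.get_image("top")[160:215,300:370]
o=np.zeros((500,800,3),np.uint8);o[:350,:400]=cv2.resize(a,(400,350),interpolation=2);o[:314,400:]=cv2.resize(b,(400,314),interpolation=2)
cv2.imwrite("pics/c2.png",o[:,:,::-1])
E
```

```text
time_s: 5.05
tool_pos: [0.6025, -0.0038, 0.2314]
tcp_rot: [0.0, -0.035, 0.999, 0.0]
contact_force: [-0.5, 0.2, -0.1]
gripper_width: 0.0427
gripper_force: 0.0
time_s: 6.05
tool_pos: [0.6026, -0.0038, 0.1994]
tcp_rot: [0.0, -0.378, 0.926, 0.0]
contact_force: [-0.1, -0.5, -0.5]
gripper_width: 0.0342
gripper_force: 0.0
[-0.0879  0.3786  0.0319  1.7512 -0.0141  1.012   2.2963] [ 0.6026 -0.0038  0.1994] -135.52180974184012 [-0.0048 -0.0455  1.7595]
```

View pics/c2.png

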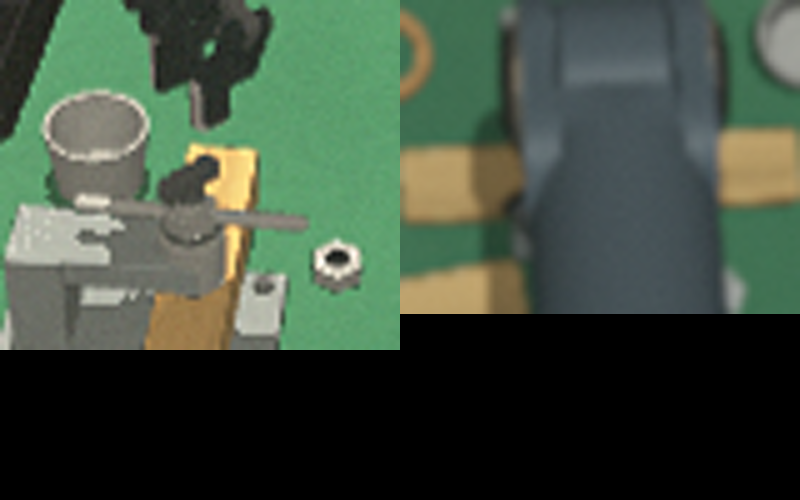

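The side crop shows the fingers hanging directly above the tee bar, which is at about (190,180) in the crop. The top view is blocked by the arm. I'll go down and grip.

```bash
python3 -m handwheel '[[[0,-0.05,0.4],[0,0,0],-0.2],[[0,0,0.4],[0,0,0],-0.2],[[0,0,0.4],[0,0,0],-0.2],[[0,0,0.4],[0,0,0],-0.2],[[0,0,0.16],[0,0,0],-0.2],[[0,0,0],[0,0,0],-0.2]]'
python3 -m handwheel '[[[0,0,0],[0,0,0],-1],[[0,0,0],[0,0,0],-1],[[0,0,0],[0,0,0],-1],[[0,0,0],[0,0,0],-1],[[0,0,0],[0,0,0],-1],[[0,0,0],[0,0,0],-1]]'
cat > st.py <<'E'
from h import *
from scipy.spatial.transform import Rotation as Ro
np.set_printoptions(precision=4,suppress=True)
AX=np.array([.604,-.005])
def st(ax=AX):
    s=env.sense();R=Ro.from_quat(s['tcp_rot'],scalar_first=True).as_matrix();p=s['tool_pos'];F=s['contact_force'];M=s['torque'];r=p[:2]-ax
    print("t",s['time_s'],"p",p,"psi",np.degrees(np.arctan2(R[1,0],R[0,0])),"j7",s['joint_positions'][6],"w",s['gripper_width'],"gf",s['gripper_force'])
    print("F",F,"Ftool",R.T@F,"M",M,"Mz@axis",M[2]+r[0]*F[1]-r[1]*F[0],"r",np.hypot(*r),"arm angle",np.degrees(np.arctan2(r[1],r[0])))
st()
E
python3 st.py
```

```text
time_s: 6.75
tool_pos: [0.6035, -0.0052, 0.1282]
tcp_rot: [-0.001, -0.379, 0.925, 0.0]
contact_force: [-0.7, 0.2, 0.0]
gripper_width: 0.0344
gripper_force: 0.0
time_s: 7.35
tool_pos: [0.6068, -0.0078, 0.1302]
tcp_rot: [0.003, -0.378, 0.926, -0.003]
contact_force: [4.5, -3.3, -4.6]
gripper_width: 0.0137
gripper_force: 58.6
t 7.35 p [ 0.6068 -0.0078  0.1302] psi -135.53090971708718 j7 2.3018814856635594 w 0.013738406160211568 gf 58.55433002987411
F [ 4.4963 -3.2647 -4.6249] Ftool [-0.9074 -5.4471  4.6658] M [-0.9591 -1.1219  0.0818] Mz@axis 0.08531178004093523 r 0.004019965870059396 arm angle -44.94836338601913
```

```bash
python3 -m handwheel '[[[0,-0.1,0],[0,0,0],-1],[[0,0,0],[0,0,0],-1]]'; python3 st.py
python3 -m handwheel '[[[0,0,0.002],[0,0,1],-1],[[0,0,0.002],[0,0,1],-1],[[0,0,0.002],[0,0,1],-1],[[0,0,0.002],[0,0,1],-1],[[0,0,0.002],[0,0,1],-1],[[0,0,0],[0,0,0],-1]]'; python3 st.py
```

```text
time_s: 7.55
tool_pos: [0.6071, -0.008, 0.13]
tcp_rot: [0.0, -0.379, 0.925, 0.0]
contact_force: [-1.0, 0.2, 3.5]
gripper_width: 0.0136
gripper_force: 59.7
t 7.55 p [ 0.6071 -0.008   0.13  ] psi -135.45345499477594 j7 2.3073267575794953 w 0.013648978612082655 gf 59.65507457731292
F [-0.9549  0.1811  3.5162] Ftool [ 0.5508  0.7985 -3.5167] M [0.0007 0.4011 0.02  ] Mz@axis 0.017714218174186287 r 0.004309473145957913 arm angle -44.36204413411578
time_s: 8.15
tool_pos: [0.6072, -0.0082, 0.1296]
tcp_rot: [0.001, -0.17, 0.985, -0.0]
contact_force: [-1.0, -0.7, 3.7]
gripper_width: 0.0134
gripper_force: 58.9
t 8.15 p [ 0.6072 -0.0082  0.1296] psi -160.4463718927465 j7 1.925437013551083 w 0.013448504345742242 gf 58.927565121412044
F [-1.03   -0.7383  3.6667] Ftool [ 1.2126 -0.354  -3.6681] M [-0.2029  0.2438 -0.0744] Mz@axis -0.08007203412358344 r 0.004555888177587667 arm angle -44.999347327626644
```

```bash
for i in 1; do python3 -m handwheel '[[[0,0,0.002],[0,0,1],-1],[[0,0,0.002],[0,0,1],-1],[[0,0,0],[0,0,0],-1]]'>/dev/null; python3 st.py; python3 -m handwheel '[[[0,0,0.002],[0,0,1],-1],[[0,0,0],[0,0,0],-1]]'>/dev/null; python3 st.py;  done
```

```text
t 8.45 p [ 0.6073 -0.0083  0.1294] psi -170.38149714850786 j7 1.774327447275411 w 0.013960550825777794 gf 59.08528933192429
F [-0.9344 -0.9576  4.372 ] Ftool [ 1.0748 -0.7904 -4.3732] M [-0.2191  0.2585 -0.1167] Mz@axis -0.12294271888099628 r 0.004660372331540867 arm angle -45.45247637243932
t 8.65 p [ 0.6073 -0.0084  0.1293] psi -175.3760533084361 j7 1.69852063718294 w 0.013442271394981891 gf 59.15630795330799
F [-1.0353 -1.8877  4.8593] Ftool [ 1.1763 -1.7996 -4.8607] M [-0.2332  0.2321 -0.0652] Mz@axis -0.07491625694710283 r 0.004700288223872352 arm angle -45.53096822626319
```

```bash
python3 -m handwheel '[[[0,0,0.002],[0,0,1],-1],[[0,0,0],[0,0,0],-1]]'>/dev/null; python3 st.py; python3 -m handwheel '[[[0,0,0.002],[0,0,1],-1],[[0,0,0],[0,0,0],-1]]'>/dev/null; python3 st.py
```

```text
t 8.85 p [ 0.6073 -0.0084  0.1292] psi 179.6229859448637 j7 1.6225643120799729 w 0.013943520007887351 gf 59.159831581309845
F [-1.3342 -1.3568  5.7059] Ftool [ 1.3159 -1.3667 -5.7078] M [-0.2688  0.2514 -0.0688] Mz@axis -0.07781421006733213 r 0.0047399742079998934 arm angle -45.54353096427495
t 9.05 p [ 0.6073 -0.0084  0.1292] psi 174.63286299387144 j7 1.546938782941187 w 0.013735876113290255 gf 59.53636530743097
F [-1.1393 -2.1304  5.5928] Ftool [ 0.9258 -2.2285 -5.5939] M [-0.2405  0.2195 -0.0162] Mz@axis -0.027152479832225407 r 0.004770628140190915 arm angle -46.27554897451619
```

```bash
python3 -m handwheel '[[[0,0,0],[0,0,0],-1]]'>/dev/null; python3 st.py;python3 -m handwheel '[[[0,0,0.002],[0,0,1],-1],[[0,0,0],[0,0,0],-1]]'>/dev/null; python3 st.py
```

```text
t 9.15 p [ 0.6073 -0.0084  0.1291] psi 174.69913679497174 j7 1.547970948026254 w 0.014044713768961744 gf 59.40524542587809
F [-1.3231 -0.7367  5.2389] Ftool [ 1.2409 -0.8561 -5.2409] M [-0.2536  0.2201 -0.0073] Mz@axis -0.01427558144135005 r 0.004759474167249396 arm angle -46.33318875238182
t 9.35 p [ 0.6073 -0.0084  0.1291] psi 169.6622899185467 j7 1.4715441426336464 w 0.013459729606351674 gf 60.603498488198966
F [-1.5127 -2.238   5.0105] Ftool [ 1.0784 -2.4737 -5.0119] M [-0.2298  0.2806  0.0638] Mz@axis 0.05125948413617335 r 0.004764092053969242 arm angle -46.37053372583552
```

```bash
python3 -m handwheel '[[[0,0,0.002],[0,0,0.8],-1],[[0,0,0],[0,0,0],-1]]'>/dev/null; python3 st.py;python3 -m handwheel '[[[0,0,0],[0,0,0],-1]]'>/dev/null; python3 st.py; python3 -c "
from h import *;print(env.sense()['tau'])"
```

```text
t 9.55 p [ 0.6073 -0.0085  0.129 ] psi 165.6944324096088 j7 1.4115042164474092 w 0.013586630217373242 gf 61.54784063925035
F [-1.3733 -1.7657  4.9047] Ftool [ 0.886  -2.0509 -4.906 ] M [-0.2833  0.3312  0.0724] Mz@axis 0.0617211991774753 r 0.004825972333073623 arm angle -46.71800380516249
t 9.65 p [ 0.6073 -0.0085  0.129 ] psi 165.74434158449804 j7 1.4123111753689574 w 0.013471954778791453 gf 61.360925735207275
F [-2.0577 -2.0066  6.4618] Ftool [ 1.4894 -2.4517 -6.4642] M [-0.2505  0.2801  0.12  ] Mz@axis 0.10616016333052244 r 0.00481298591669873 arm angle -46.811726505696484
[ -0.8052206  -42.75186539   2.66849019 -18.74283135  -0.38896769
  -0.35427131  -0.12873328]
```

```bash
python3 -m handwheel '[[[0,0,0],[0,0,0],-0.2],[[0,0,0],[0,0,0],-0.2],[[0,0,0],[0,0,0],-0.2]]'; python3 st.py;python3 -m handwheel '[[[0,0,-0.8],[0,0,0],-0.2],[[0,0,-0.8],[0,0,0],-0.2],[[0,0,0],[0,0,0],-0.2]]'>/dev/null; python3 st.py; python3 -c "
from h import *;print(env.sense()['tau'])
cv2.imwrite('pics/c3.png',cv2.resize(env.get_image('side')[140:210,260:340],(560,490),interpolation=2)[:,:,::-1])"
```

```text
time_s: 9.95
tool_pos: [0.6066, -0.0077, 0.1276]
tcp_rot: [-0.0, 0.125, 0.992, 0.0]
contact_force: [0.5, -0.8, 0.6]
gripper_width: 0.0338
gripper_force: 0.0
t 9.95 p [ 0.6066 -0.0077  0.1276] psi 165.63062133104307 j7 1.410302261815006 w 0.03382822245425679 gf 0.0
F [ 0.4667 -0.7736  0.6313] Ftool [-0.6438 -0.6334 -0.6318] M [ 0.0267  0.0198 -0.0013] Mz@axis -0.002040678812071566 r 0.003696544666928651 arm angle -45.970858273448506
t 10.25 p [ 0.6097 -0.0081  0.1963] psi 165.59611447212055 j7 1.387230095321824 w 0.033901209285519616 gf 0.0
F [ 0.8556 -0.2968  0.6425] Ftool [-0.9078 -0.0727 -0.6353] M [-0.0364 -0.0738  0.0039] Mz@axis 0.004855622278744611 r 0.0064582631900574105 arm angle -28.744775961122524
[-4.34288811e-01 -4.33585489e+01  3.01609062e+00 -2.12056375e+01
  1.88011694e-02  3.34453359e-01 -4.33440786e-02]
```

View pics/c3.png

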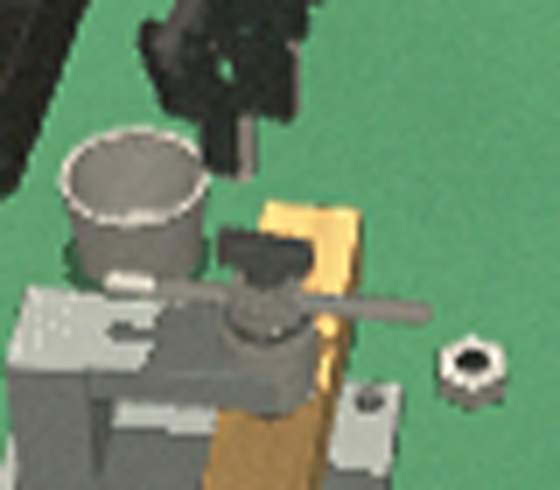

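The side crop shows the tee turned to lie nearly along x, and the nut arms unmoved with their ends at about (110,280) and (430,312). Next I'll set up over the near nut arm.

```bash
python3 -m handwheel '[[[0.37,0,0],[0,0,-1],-0.2],[[0.37,0,0],[0,0,-1],-0.2],[[0.37,0,0],[0,0,-1],-0.2],[[0.37,0,0],[0,0,-0.1],-0.2],[[0,0,0],[0,0,0],-0.2]]'>/dev/null; sed -i 's/AX=.*/AX=np.array([.607,-.0085])/' st.py; cat >>st.py <<'E'
import sys
if len(sys.argv)>1:
    th=np.radians(float(sys.argv[1]));s=env.sense();R=Ro.from_quat(s['tcp_rot'],scalar_first=True).as_matrix()
    T=np.array([*(AX+.057*np.array([np.cos(th),np.sin(th)])),float(sys.argv[2])]);print("units to go",R.T@(T-s['tool_pos'])/.04)
E
python3 st.py 181.3 .103
```

```text
t 10.8 p [ 0.5459 -0.0009  0.1907] psi -178.91282030585745 j7 1.5994395499663063 w 0.03389116233399125 gf 0.0
F [ 0.1456 -0.0648 -0.4819] Ftool [-0.146  -0.0678  0.4814] M [-0.0534  0.0322 -0.0074] Mz@axis -0.0045863728462290625 r 0.061591135778382225 arm angle 172.87263361254952
units to go [-0.1068 -0.2262  2.1911]
```

```bash
python3 -m handwheel '[[[-0.1,-0.22,0.5],[0,0,0],-0.2],[[0,0,0.5],[0,0,0],-0.2],[[0,0,0.5],[0,0,0],-0.2],[[0,0,0.5],[0,0,0],-0.2],[[0,0,0.19],[0,0,0],-0.2],[[0,0,0],[0,0,0],-0.55],[[0,0,0],[0,0,0],-0.55],[[0,0,0],[0,0,0],-0.55]]'; python3 st.py 181.3 .103; python3 - <<'E'
from h import *
cv2.imwrite('pics/c4.png',cv2.resize(env.get_image('side')[140:210,260:350],(720,560),interpolation=2)[:,:,::-1])
E
```

```text
time_s: 11.6
tool_pos: [0.5533, -0.0097, 0.1052]
tcp_rot: [0.001, -0.009, 1.0, 0.0]
contact_force: [0.5, 1.3, 0.3]
gripper_width: 0.0192
gripper_force: 0.0
t 11.6 p [ 0.5533 -0.0097  0.1052] psi -178.94151404965626 j7 1.6518749914673112 w 0.01919833474070421 gf 0.0
F [0.5224 1.2938 0.2589] Ftool [-0.5467  1.2839 -0.2577] M [ 0.0329 -0.0462  0.0309] Mz@axis -0.037981461125465445 r 0.05372774656996191 arm angle -178.74963046636574
units to go [ 0.0819 -0.0015  0.0558]
```

View pics/c4.png

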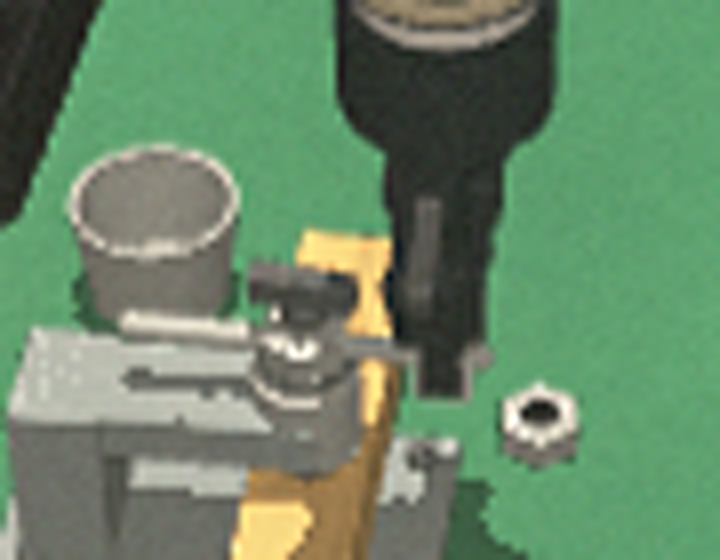

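The side crop shows the fingers straddling the near arm, whose end shows at about (488,355). Now I'll run the nut round.

```bash
python3 -m handwheel '[[[0.08,0.05,0.04],[0,0,0],-0.55],[[-0.0054,0.124,0.002],[0,0,1],-0.55],[[-0.0054,0.124,0.002],[0,0,1],-0.55],[[-0.0054,0.124,0.002],[0,0,1],-0.55],[[-0.0054,0.124,0.002],[0,0,1],-0.55],[[-0.0054,0.124,0.002],[0,0,1],-0.55],[[-0.0054,0.124,0.002],[0,0,1],-0.55],[[-0.0054,0.124,0.002],[0,0,1],-0.55],[[-0.0054,0.124,0.002],[0,0,1],-0.55]]'; python3 st.py
```

```text
time_s: 12.55
tool_pos: [0.5616, 0.0276, 0.1024]
tcp_rot: [0.0, 0.335, 0.942, -0.001]
contact_force: [0.2, -4.7, 0.5]
gripper_width: 0.019
gripper_force: 1.5
t 12.55 p [0.5616 0.0276 0.1024] psi 140.81459086916965 j7 0.9838190393903468 w 0.018990610859944614 gf 1.5062882378697395
F [ 0.1517 -4.7368  0.4956] Ftool [-3.111  -3.5763 -0.4876] M [-0.7324 -0.0195 -0.0191] Mz@axis 0.19065405656934667 r 0.058046146625943575 arm angle 141.51510682510227
```

```bash
python3 -m handwheel '[[[-0.0054,0.124,0.002],[0,0,1],-0.55],[[-0.0054,0.124,0.002],[0,0,1],-0.55],[[-0.0054,0.124,0.002],[0,0,1],-0.55],[[-0.0054,0.124,0.002],[0,0,1],-0.55],[[-0.0054,0.124,0.002],[0,0,1],-0.55],[[-0.0054,0.124,0.002],[0,0,1],-0.55],[[-0.0054,0.124,0.002],[0,0,1],-0.55],[[-0.0054,0.124,0.002],[0,0,1],-0.55],[[-0.0054,0.124,0.002],[0,0,1],-0.55],[[-0.0054,0.124,0.002],[0,0,1],-0.55],[[-0.0054,0.124,0.002],[0,0,1],-0.55],[[-0.0054,0.124,0.002],[0,0,1],-0.55]]'; python3 st.py
```

```text
time_s: 13.75
tool_pos: [0.6134, 0.0492, 0.1011]
tcp_rot: [-0.001, 0.761, 0.649, -0.001]
contact_force: [-3.0, -0.9, 1.6]
gripper_width: 0.0192
gripper_force: 1.5
t 13.75 p [0.6134 0.0492 0.1011] psi 80.8591188058058 j7 0.09113982788537799 w 0.01917782374100499 gf 1.4896193146705627
F [-2.9773 -0.8582  1.6305] Ftool [-1.3209 -2.8083 -1.6209] M [-0.2856  0.6933  0.0564] Mz@axis 0.22274729049975578 r 0.05806393028970325 arm angle 83.7069455353475
```

```bash
python3 -m handwheel '[[[-0.0054,0.124,0.002],[0,0,1],-0.55],[[-0.0054,0.124,0.002],[0,0,1],-0.55],[[-0.0054,0.124,0.002],[0,0,1],-0.55],[[-0.0054,0.124,0.002],[0,0,1],-0.55],[[-0.0054,0.124,0.002],[0,0,1],-0.55],[[-0.0054,0.124,0.002],[0,0,1],-0.55],[[-0.0054,0.124,0.002],[0,0,1],-0.55],[[-0.0054,0.124,0.002],[0,0,1],-0.55],[[-0.0054,0.124,0.002],[0,0,1],-0.55],[[-0.0054,0.124,0.002],[0,0,1],-0.55],[[-0.0054,0.124,0.002],[0,0,1],-0.55],[[-0.0054,0.124,0.002],[0,0,1],-0.55]]'>/dev/null; python3 st.py
cat >g.py <<'E'
import io,contextlib,sys
from h import *
s=env.sense();r=s['tool_pos'][:2]-[.607,-.0085];F=s['contact_force']
m=s['torque'][2]+r[0]*F[1]-r[1]*F[0]
print(round(s['time_s'],2),"ang",round(float(np.degrees(np.arctan2(r[1],r[0]))),1),"Mz",round(m,3),"r",round(float(np.hypot(*r)),4),"z",s['tool_pos'][2],"j7",s['joint_positions'][6])
sys.exit(m>0.33)
E
python3 -m handwheel '[[[-0.0054,0.124,0.002],[0,0,1],-0.55],[[-0.0054,0.124,0.002],[0,0,1],-0.55],[[-0.0054,0.124,0.002],[0,0,1],-0.55]]'>/dev/null; python3 g.py && python3 -m handwheel '[[[-0.0054,0.124,0.002],[0,0,1],-0.55],[[-0.0054,0.124,0.002],[0,0,1],-0.55],[[-0.0054,0.124,0.002],[0,0,1],-0.55]]'>/dev/null; python3 g.py
```

```text
t 14.95 p [0.6587 0.0162 0.1002] psi 20.954386318957145 j7 -0.7243801606911905 w 0.018964370894204052 gf 1.6516565904021263
F [-1.7341  3.5052  1.2951] Ftool [-0.3657 -3.8988 -1.2791] M [0.6659 0.2268 0.0624] Mz@axis 0.2865725456988842 r 0.05732939385244182 arm angle 25.510759364007587
15.25 ang 12.3 Mz 0.399 r 0.0575 z 0.09994694104958404 j7 -0.924230662573291
15.25 ang 12.3 Mz 0.399 r 0.0575 z 0.09994694104958404 j7 -0.924230662573291True
True
```

```bash
python3 -m handwheel '[[[0,0,0],[0,0,0],-0.55]]'>/dev/null; python3 g.py
python3 -m handwheel '[[[-0.0054,0.124,0.002],[0,0,1],-0.55],[[0,0,0],[0,0,0],-0.55]]'>/dev/null; python3 g.py
```

```text
15.35 ang 11.4 Mz 0.292 r 0.0574 z 0.09997150144038977 j7 -0.9226901208071462
15.55 ang 7.8 Mz 0.344 r 0.0576 z 0.10004510613897102 j7 -0.9892996730083308False
True
```

```bash
python3 -m handwheel '[[[-0.0054,0.124,0.002],[0,0,1],-0.55],[[0,0,0],[0,0,0],-0.55]]'>/dev/null; python3 g.py
python3 -m handwheel '[[[0,0,0],[0,0,0],-0.55]]'>/dev/null; python3 st.py
python3 -m handwheel '[[[-0.0054,0.124,0.002],[0,0,1],-0.55],[[0,0,0],[0,0,0],-0.55]]'>/dev/null; python3 g.py
```

```text
15.75 ang 4.0 Mz 0.412 r 0.0579 z 0.10007025824343802 j7 -1.0558059410483769
t 15.85 p [ 0.6648 -0.0044  0.1001] psi -3.6962314286065374 j7 -1.0548274182521375 w 0.019157227656170995 gf 4.2456407501595095
F [2.7259 8.1413 1.1347] Ftool [ 2.1978 -8.3093 -1.06  ] M [ 1.7825 -0.6197 -0.0583] Mz@axis 0.40075696804933764 r 0.05790042094253812 arm angle 4.052088061186328
16.05 ang 0.2 Mz 0.576 r 0.0582 z 0.10013538498114234 j7 -1.122228137875274True
True
```

```bash
python3 -m handwheel '[[[0,0,0],[0,0,0],-0.55]]'>/dev/null; python3 g.py
python3 -m handwheel '[[[-0.0054,0.124,0.002],[0,0,1],-0.55],[[0,0,0],[0,0,0],-0.55]]'>/dev/null; python3 g.py
python3 -m handwheel '[[[0,0,0],[0,0,0],-0.55]]'>/dev/null; python3 g.py
```

```text
16.15 ang 0.2 Mz 0.461 r 0.0582 z 0.10016818456460207 j7 -1.1212539756521418
16.35 ang -3.7 Mz 0.676 r 0.0585 z 0.10021092807670254 j7 -1.188734513417016
16.45 ang -3.7 Mz 0.568 r 0.0585 z 0.1002266840131342 j7 -1.187789798965221True
True
True
```

```bash
python3 -m handwheel '[[[-0.0054,0.124,0.002],[0,0,1],-0.55],[[0,0,0],[0,0,0],-0.55]]'>/dev/null; python3 g.py
python3 -m handwheel '[[[0,0,0],[0,0,0],-0.55]]'>/dev/null; python3 g.py;python3 -m handwheel '[[[0,0,0],[0,0,0],-0.55]]'>/dev/null; python3 st.py
```

```text
16.65 ang -7.7 Mz 0.816 r 0.0588 z 0.10031911668990431 j7 -1.2552572634686185
16.75 ang -7.6 Mz 0.77 r 0.0588 z 0.10033658418101558 j7 -1.2542670828432958
t 16.85 p [ 0.6652 -0.0163  0.1003] psi -18.540826165185422 j7 -1.2542202467046855 w 0.019119000691254016 gf 6.955663994012866
F [ 9.1013 11.2413  0.2793] Ftool [  5.0558 -13.5541  -0.0734] M [ 2.5163 -1.9943  0.0811] Mz@axis 0.8071436046590554 r 0.05876885778245619 arm angle -7.664182214355538True
True
```

```bash
python3 -m handwheel '[[[0.05,-0.2,0],[0,0,0],-0.2],[[0.05,-0.15,0],[0,0,0],-0.1],[[0,0,0],[0,0,0],0],[[0,0,0],[0,0,0],0]]'; python3 st.py -5 .1
```

```text
time_s: 17.25
tool_pos: [0.6697, -0.0043, 0.0986]
tcp_rot: [-0.006, 0.987, -0.161, -0.001]
contact_force: [2.6, 11.3, -1.5]
gripper_width: 0.0424
gripper_force: 5.7
t 17.25 p [ 0.6697 -0.0043  0.0986] psi -18.586178041183523 j7 -1.2774155120757495 w 0.042416141456845136 gf 5.734201222658157
F [ 2.5665 11.2985 -1.5389] Ftool [ -1.1632 -11.5084   1.6774] M [ 2.4631 -0.5592 -0.1167] Mz@axis 0.5805929740423633 r 0.06281989689904482 arm angle 3.8689934378419113
units to go [-0.0664  0.2647 -0.0372]
```

```bash
python3 -m handwheel '[[[0,-0.2,0],[0,0,0],0],[[0,-0.2,0],[0,0,0],0],[[0,-0.15,0],[0,0,0],0],[[0,0,0],[0,0,0],0]]' >/dev/null; python3 st.py
```

```text
t 17.65 p [0.6748 0.0087 0.0991] psi -18.90649807375625 j7 -1.3118309208414718 w 0.04266670331504743 gf 2.743101683445275
F [-1.5278  1.9794 -1.7263] Ftool [-2.0836 -1.3764  1.7309] M [ 0.5751  0.4846 -0.074 ] Mz@axis 0.08650578948122442 r 0.06996996430493914 arm angle 14.204607490027616
```

```bash
python3 -m handwheel '[[[0,-0.2,0],[0,0,0],0],[[0,0,0],[0,0,0],0]]' >/dev/null; python3 st.py;  python3 -m handwheel '[[[0,0,-0.5],[0,0,0],0],[[0,0,-0.8],[0,0,0],0],[[0,0,-0.8],[0,0,0],0],[[0,0,-0.8],[0,0,0],0],[[0.8,0,0],[0,0,0],0],[[0.8,0,0],[0,0,0],0],[[0.8,0,0],[0,0,0],0],[[0,0,0],[0,0,0],0]]'; python3 - <<'E'
from h import *
a=env.get_image('side')[140:210,250:350];b=env.get_image('top')[155:220,300:375]
o=np.zeros((560,800,3),np.uint8);o[:280,:400]=cv2.resize(a,(400,280),interpolation=2);o[:347,400:]=cv2.resize(b,(400,347),interpolation=2)
cv2.imwrite('pics/c5.png',o[:,:,::-1])
E
```

```text
t 17.85 p [0.6786 0.0142 0.0999] psi -18.956100531871506 j7 -1.324325148181351 w 0.04304825544135643 gf 1.0528240981511772
F [-1.496  -1.8474  0.2982] Ftool [-0.8141  2.2336 -0.2968] M [-0.4371  0.2278  0.0414] Mz@axis -0.056881963402372344 r 0.07515631637262885 arm angle 17.619717917333105
time_s: 18.65
tool_pos: [0.7718, -0.018, 0.2174]
tcp_rot: [0.001, 0.986, -0.165, 0.002]
contact_force: [-0.4, -0.2, 0.2]
gripper_width: 0.0427
gripper_force: 0.0
```

View pics/c5.png

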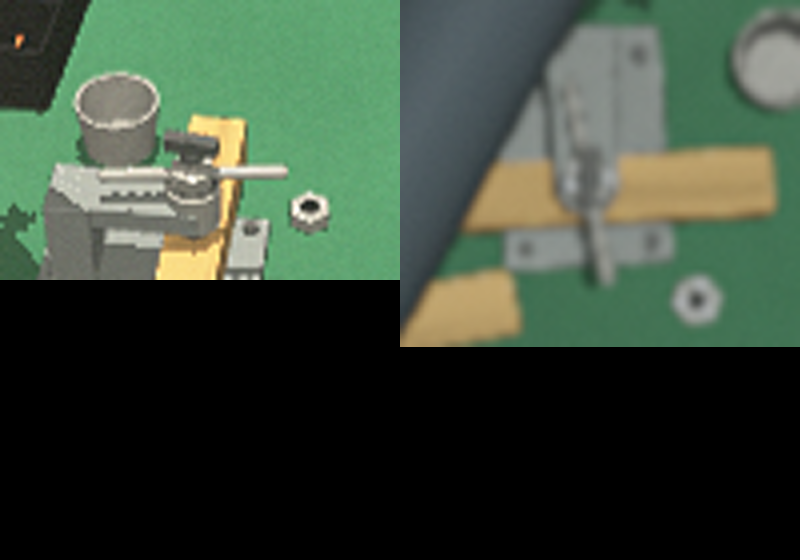

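```bash
python3 - <<'E'
from h import *
from scipy.optimize import least_squares
np.set_printoptions(precision=4,suppress=True)
T=lambda u,v:(300+(u-400)/400*75-.4,155+v/347*65-.4); S=lambda u,v:(250+u/4-.4,140+v/4-.4)
nT=[T(605,283),T(570,90)];nS=[S(287,172),S(98,174)]
tS=[S(217,144),S(167,138)]
def seg(x,y,z,a,l):
    d=l*np.array([np.cos(a),np.sin(a),0]);c=np.array([x,y,z]);return [c-d,c+d]
for use in("both","top","side"):
    def f(p):
        N=seg(.604,-.005,p[0],p[1],.07);r=[]
        if use!="side": r.append(proj("top",N)-nT)
        if use!="top": r.append(proj("side",N)-nS)
        return np.concatenate([q.ravel() for q in r])
    s=least_squares(f,[.112,.1],loss="soft_l1");print(use,s.x[0],np.degrees(s.x[1]),f(s.x).round(1))
for n in("top","side"):
    print(n,[ (r["score"],r["extent"]) for r in env.recognise(n,"nut_mid")[:1]])
    for a in(-12,-5,0,5,10): print(a,proj(n,seg(.604,-.005,.112,np.radians(a),.07)).ravel())
E
```

```text
both 0.11460210047612272 10.02467536956536 [ 0.   0.7 -0.4 -1.7  0.7  0.1 -0.  -0. ]
top 0.08375609782969014 9.984603717564934 [-0.3  1.1 -0.5 -0.4]
side 0.11481574404182573 10.338438963047716 [ 0.7 -0.  -0.   0. ]
top []
-12 [330.4881 208.2379 338.5146 169.9948]
-5 [332.8706 208.5899 336.1487 169.6538]
0 [334.5902 208.6624 334.4423 169.5865]
5 [336.3095 208.5851 332.7369 169.6667]
10 [338.0155 208.3585 331.0452 169.8938]
side [(0.5, [274.8, 178.4, 46.0, 12.1])]
-12 [320.3451 189.5882 276.4029 177.6837]
-5 [321.2631 187.6557 275.329  179.5349]
0 [321.7021 186.2455 274.7622 180.9043]
5 [321.9581 184.8231 274.3691 182.3018]
10 [322.0309 183.3996 274.1541 183.7173]
```

The nut now stands at about +10°, so backing the fingers off dragged it loose again. I'll go back, tighten it again, and release more carefully.

```bash
python3 -m handwheel '[[[0,0,0],[0,0,-1],-0.25],[[0,0,0],[0,0,-1],-0.25],[[0,0,0],[0,0,-1],-0.25],[[0,0,0],[0,0,-1],-0.25],[[0,0,0],[0,0,-1],-0.25],[[0,0,0],[0,0,-0.8],-0.25],[[0,0,0],[0,0,0],-0.25]]'>/dev/null; python3 st.py 10 .1
```

```text
t 19.55 p [ 0.7683 -0.015   0.2165] psi 10.091320646197614 j7 -0.9680524225050784 w 0.031708105196781994 gf 0.0
F [ 0.0922 -0.3169 -0.0448] Ftool [0.0352 0.3282 0.0444] M [ 0.005  -0.0535 -0.0068] Mz@axis -0.05726584832339157 r 0.16140753662068685 arm angle -2.3246549521306017
units to go [-2.5187 -0.8619  2.9118]
```

```bash
python3 -m handwheel '[[[-0.84,-0.29,0.2],[0,0,0],-0.25],[[-0.84,-0.29,0.2],[0,0,0],-0.25],[[-0.84,-0.29,0.2],[0,0,0],-0.25],[[0,0,0.4],[0,0,0],-0.25],[[0,0,0],[0,0,0],-0.25]]'>/dev/null; python3 st.py 10 .1
```

```text
t 20.05 p [0.662  0.0023 0.1741] psi 10.050918137248665 j7 -0.9185631688320718 w 0.032147817212299645 gf 0.0
F [0.5294 0.1504 0.5652] Ftool [ 0.5462 -0.0569 -0.5664] M [ 0.0108 -0.001  -0.0077] Mz@axis -0.005114027077986614 r 0.05603636079861766 arm angle 11.118003560052625
units to go [0.0288 0.0312 1.852 ]
```

```bash
python3 -m handwheel '[[[0.03,0.03,0.5],[0,0,0],-0.25],[[0,0,0.5],[0,0,0],-0.25],[[0,0,0.5],[0,0,0],-0.25],[[0,0,0.35],[0,0,0],-0.25],[[0,0,0],[0,0,0],-0.25]]'>/dev/null; python3 st.py 10 .1
python3 -m handwheel '[[[0,0.2,0],[0,0,0],-0.25],[[0,0,0],[0,0,0],-0.25]]'>/dev/null; python3 st.py 10 .1
```

```text
t 20.55 p [ 0.6655 -0.0011  0.1009] psi 10.029562631257878 j7 -0.8631670022326164 w 0.03219695279546658 gf 1.8163891334552318
F [-2.7484  1.4433  4.6651] Ftool [-2.4591 -1.8967 -4.6643] M [ 0.1428  0.552  -0.0399] Mz@axis 0.0649220703293137 r 0.05899784699073403 arm angle 7.220412348668463
units to go [-0.0482 -0.0716  0.0235]
t 20.75 p [ 0.6671 -0.0094  0.1014] psi 9.97656763903668 j7 -0.8524808397431011 w 0.03185987873485759 gf 0.006538957968587056
F [ 0.4509 -0.2934  0.1655] Ftool [ 0.3934  0.3673 -0.1647] M [-0.0359  0.064   0.0243] Mz@axis 0.007059748805830577 r 0.06008713360156218 arm angle -0.8996078026404137
units to go [-0.0502 -0.2841  0.0358]
```

```bash
python3 - <<'E'
from h import *
a=env.get_image('side')[145:205,260:345]
cv2.imwrite('pics/c6.png',cv2.resize(a,(765,540),interpolation=2)[:,:,::-1])
E
```

```text
(no output)
```

View pics/c6.png

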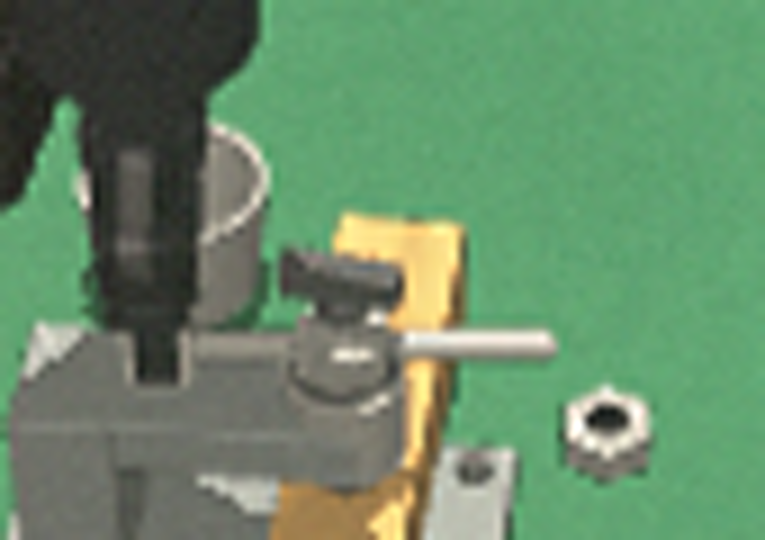

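The side crop shows the arm between the fingers, with the front finger at about (155,360) and the opposite arm end at (550,343). The nut is at about 9–10°, so I'll push again.

```bash
sed -i 's/m>0.33/m>0.6/' g.py; python3 -m handwheel '[[[-0.02,0.128,0],[0,0,1],-0.25],[[-0.02,0.128,0],[0,0,1],-0.25],[[0,0,0],[0,0,0],-0.25]]'>/dev/null; python3 st.py
python3 -m handwheel '[[[-0.006,0.128,0],[0,0,1],-0.25],[[-0.006,0.128,0],[0,0,1],-0.25],[[0,0,0],[0,0,0],-0.25]]'>/dev/null; python3 st.py
```

```text
t 21.1 p [ 0.6659 -0.0179  0.1012] psi 0.06762071088718542 j7 -0.9849144741675858 w 0.03173737101989493 gf 1.0326391831040382
F [-0.6115  2.2981 -0.1942] Ftool [-0.6086 -2.2986  0.1974] M [0.4467 0.1922 0.0389] Mz@axis 0.16847646102509412 r 0.059600724574752795 arm angle -9.052022611946677
t 21.4 p [ 0.6642 -0.0259  0.1008] psi -9.803616031374679 j7 -1.1173896224522395 w 0.031950061744254486 gf 2.4627430737018585
F [-2.5215  5.5486  1.4047] Ftool [-3.4352 -5.0437 -1.3706] M [1.2301 0.6381 0.0796] Mz@axis 0.35309167745560677 r 0.0597532844432517 arm angle -16.88119826374798
```

```bash
cat > na.py <<'E'
from h import *
from scipy.optimize import brentq
def ang(img):  # img full RGB side ; arm rows from grey pixels vs green in cols 309..319
    cols=[];rows=[]
    for c in range(311,320):
        seg=img[174:196,c].astype(float); w=np.clip((seg[:,0]-seg[:,1]+25),0,None); w[w<22]=0
        if w.sum()>0: cols.append(c);rows.append(174+(w*np.arange(22)).sum()/w.sum())
    s,b=np.polyfit(cols,rows,1)
    def g(a):
        P=np.array([[.604-r*np.cos(a),-.005-r*np.sin(a),.112] for r in(.04,.06)]);q=proj("side",P);return (q[0,1]-q[1,1])/(q[0,0]-q[1,0])-s
    return s,np.degrees(brentq(g,-.7,.7)),np.round(rows,1)
if __name__=="__main__":
    for f,(r0,r1,c0,c1) in(("c6",(145,205,260,345)),("c5",(140,210,250,350)),("side0",(0,400,0,640))):
        im=cv2.imread(f"pics/{f}.png")[:,:,::-1]
        if f=="c5": im=im[:280,:400]
        I=np.zeros((400,640,3),np.uint8);I[:]=(60,120,80);I[r0:r1,c0:c1]=cv2.resize(im,(c1-c0,r1-r0),interpolation=cv2.INTER_AREA);print(f,ang(I),I[176,316],I[183,316])
    print("now",ang(env.get_image("side")))
E
python3 na.py; python3 st.py
```

```text
t 21.4 p [ 0.6642 -0.0259  0.1008] psi -9.803616031374679 j7 -1.1173896224522395 w 0.031950061744254486 gf 2.4627430737018585
F [-2.5215  5.5486  1.4047] Ftool [-3.4352 -5.0437 -1.3706] M [1.2301 0.6381 0.0796] Mz@axis 0.35309167745560677 r 0.0597532844432517 arm angle -16.88119826374798Traceback (most recent call last):
  File "na.py", line 16, in <module>
    I=np.zeros((400,640,3),np.uint8);I[:]=(60,120,80);I[r0:r1,c0:c1]=cv2.resize(im,(c1-c0,r1-r0),interpolation=cv2.INTER_AREA);print(f,ang(I),I[176,316],I[183,316])
                                                                                                                                       ~~~^^^
  File "na.py", line 11, in ang
    return s,np.degrees(brentq(g,-.7,.7)),np.round(rows,1)
                        ~~~~~~^^^^^^^^^^
    r = _zeros._brentq(f, a, b, xtol, rtol, maxiter, args, full_output, disp)
ValueError: f(a) and f(b) must have different signs
```

```bash
sed -i 's/w=np.clip.*/w=np.clip(30-(seg[:,1]-seg[:,0]),0,None)/; s/range(311,320)/range(313,320)/; s/174:196/174:194/; s/arange(22)/arange(20)/' na.py; sed -i 's/return s,np.degrees.*/return s,np.round([np.degrees(a) for a in np.linspace(-.5,.5,201) if abs(g(a))<.006],1),np.round(rows,1)/' na.py; python3 na.py
```

```text
c6 (np.float64(-0.003791769483063426), array([ 9.5,  9.7, 10. ]), array([182.9, 182.8, 182.9, 182.8, 182.8, 182.8, 182.8])) [ 93 162 112] [202 194 181]
c5 (np.float64(-0.0027058338246918542), array([ 9.5,  9.7, 10. ]), array([182.7, 182.6, 182.6, 182.6, 182.6, 182.6, 182.6])) [ 93 162 113] [190 181 169]
side0 (np.float64(0.06637819802946397), array([3.4, 3.7, 4. , 4.3]), array([183.6, 183.7, 183.8, 183.8, 183.9, 183.9, 184.1])) [ 88 150 106] [232 222 207]
now (np.float64(0.2022369012358741), array([-7.2, -6.9, -6.6]), array([185.9, 185.9, 186.2, 186.2, 186.8, 186.9, 186.9]))
```

```bash
for i in 1 2 3; do python3 -m handwheel '[[[0,0,0],[0,0,0],-0.25]]'>/dev/null; python3 st.py;done; python3 na.py | tail -1
```

```text
t 21.55 p [ 0.6643 -0.0258  0.1008] psi -9.696750901692159 j7 -1.1163208658320518 w 0.03190363200304821 gf 2.350044474005699
F [-2.8492  5.3507  1.3312] Ftool [-3.7147 -4.7991 -1.3001] M [1.0974 0.5194 0.0388] Mz@axis 0.2959481473234782 r 0.059862021037610055 arm angle -16.84034528355592
t 21.65 p [ 0.6643 -0.0258  0.1008] psi -9.695603107623091 j7 -1.116341762134312 w 0.031798267646356744 gf 2.3465142399072647
F [-2.5708  5.4208  0.9635] Ftool [-3.4506 -4.9139 -0.9329] M [1.1463 0.5716 0.1101] Mz@axis 0.3761555535807348 r 0.05985822696243982 arm angle -16.83076218567261
t 21.75 p [ 0.6643 -0.0259  0.1008] psi -9.69618519354892 j7 -1.1163489364234414 w 0.03206980584041769 gf 2.3452895879745483
F [-2.1075  4.6477  1.1848] Ftool [-2.8645 -4.2305 -1.159 ] M [1.1195 0.5632 0.068 ] Mz@axis 0.2977659622893546 r 0.05986860939028725 arm angle -16.851016741595718
now (np.float64(0.20403314028313643), array([-7.4, -7.2, -6.9]), array([185.9, 186. , 186.2, 186.2, 186.8, 186.9, 186.9]))
```

```bash
for i in 1; do python3 -m handwheel '[[[0,-0.1,0],[0,0,0],-0.25],[[0,0,0],[0,0,0],-0.25]]'>/dev/null; python3 st.py | tail -1; python3 na.py | tail -1
python3 -m handwheel '[[[0,-0.1,0],[0,0,0],-0.25],[[0,0,0],[0,0,0],-0.25]]'>/dev/null; python3 st.py| tail -1; python3 na.py | tail -1
python3 -m handwheel '[[[0,-0.1,0],[0,0,0],-0.25],[[0,0,0],[0,0,0],-0.25]]'>/dev/null; python3 st.py| tail -1; python3 na.py | tail -1; done
```

```text
F [-0.1157  0.6755 -0.581 ] Ftool [-0.2299 -0.6463  0.5802] M [ 0.0156  0.0205 -0.0186] Mz@axis 0.019631750010339684 r 0.06143708771595247 arm angle -15.200740720214789
now (np.float64(0.17386498398444142), array([-5.2, -4.9, -4.6]), array([185.9, 185.9, 185.9, 186.2, 186.2, 186.6, 186.9]))
F [ 0.5107 -0.1044  0.5512] Ftool [ 0.5213  0.0153 -0.551 ] M [-0.0206  0.0048 -0.0111] Mz@axis -0.011140674386092352 r 0.06096171956252897 arm angle -11.504565406507044
now (np.float64(0.17363833949643465), array([-5.2, -4.9, -4.6, -4.3]), array([185.9, 185.9, 185.9, 186.2, 186.1, 186.7, 186.9]))
F [-0.1477 -0.6085 -0.3699] Ftool [-0.0409  0.625   0.3697] M [ 0.0286 -0.0175  0.0015] Mz@axis -0.036364173132828595 r 0.060833620277902525 arm angle -7.37846453166037
now (np.float64(0.1716538500396301), array([-4.9, -4.6, -4.3]), array([185.8, 185.9, 185.9, 186.2, 186.2, 186.7, 186.8]))
```

```bash
cat > q.py <<'E'
from h import *; import na
from scipy.spatial.transform import Rotation as Ro
s=env.sense();r=s['tool_pos'][:2]-[.607,-.0085];F=s['contact_force'];R=Ro.from_quat(s['tcp_rot'],scalar_first=True).as_matrix()
print("t %.2f tcp ang %.1f r %.4f psi %.1f Mz %.3f"%(s['time_s'],np.degrees(np.arctan2(r[1],r[0])),np.hypot(*r),np.degrees(np.arctan2(R[1,0],R[0,0])),s['torque'][2]+r[0]*F[1]-r[1]*F[0]),"Ft",(R.T@F).round(1),"nut",na.ang(env.get_image("side"))[1])
E
python3 -m handwheel '[[[-0.03,0.15,0],[0,0,0],-0.25],[[-0.006,0.128,0],[0,0,1],-0.25],[[0,0,0],[0,0,0],-0.25]]'>/dev/null; python3 q.py
python3 -m handwheel '[[[-0.006,0.128,0],[0,0,1],-0.25],[[0,0,0],[0,0,0],-0.25]]'>/dev/null; python3 q.py
```

```text
t 22.85 tcp ang -17.1 r 0.0591 psi -15.0 Mz 0.277 Ft [-1.8 -3.7 -2. ] nut [-7.7 -7.4 -7.2]
t 23.10 tcp ang -20.6 r 0.0588 psi -19.9 Mz 0.506 Ft [-3.5 -6.3 -2. ] nut [-8.9 -8.6 -8.3]
```

```bash
python3 -m handwheel '[[[-0.006,0.128,0],[0,0,1],-0.25],[[0,0,0],[0,0,0],-0.25]]'>/dev/null; python3 q.py
python3 -m handwheel '[[[0,0,0],[0,0,0],-0.25]]'>/dev/null; python3 q.py
```

```text
t 23.35 tcp ang -24.4 r 0.0585 psi -24.8 Mz 0.617 Ft [-5.2 -7.9 -2.7] nut [-13.2 -12.9 -12.6]
t 23.50 tcp ang -24.4 r 0.0585 psi -24.7 Mz 0.561 Ft [-3.7 -7.6 -2.7] nut [-13.2 -12.9 -12.6]
```

```bash
python3 -m handwheel '[[[-0.006,0.128,0],[0,0,1],-0.25],[[0,0,0],[0,0,0],-0.25]]'>/dev/null; python3 q.py
python3 -m handwheel '[[[0,0,0],[0,0,0],-0.25]]'>/dev/null; python3 q.py
```

```text
t 23.75 tcp ang -28.2 r 0.0582 psi -29.8 Mz 0.597 Ft [-5.6 -9.5 -2.9] nut [-15.2 -14.9 -14.6]
t 23.90 tcp ang -28.2 r 0.0583 psi -29.7 Mz 0.741 Ft [-5.7 -9.7 -2.4] nut [-15.5 -15.2]
```

```bash
python3 -m handwheel '[[[-0.004,0.09,0],[0,0,0.7],-0.25],[[0,0,0],[0,0,0],-0.25]]'>/dev/null; python3 q.py
python3 -m handwheel '[[[0,0,0],[0,0,0],-0.25]]'>/dev/null; python3 q.py; python3 -m handwheel '[[[0,0,0],[0,0,0],-0.25]]'>/dev/null; python3 q.py
```

```text
t 24.15 tcp ang -30.8 r 0.0580 psi -33.2 Mz 0.763 Ft [ -7.1 -10.5  -1.9] nut [-17.2 -16.9 -16.6]
t 24.30 tcp ang -30.8 r 0.0580 psi -33.1 Mz 0.752 Ft [ -6.4 -10.   -3.2] nut [-16.9 -16.6]
t 24.45 tcp ang -30.8 r 0.0580 psi -33.1 Mz 0.755 Ft [ -6.7 -10.9  -1.5] nut [-17.2 -16.9 -16.6]
```

```bash
python3 -m handwheel '[[[0,-0.1,0],[0,0,0],-0.25],[[0,-0.1,0],[0,0,0],-0.25],[[0,0,0],[0,0,0],-0.25]]'>/dev/null; python3 q.py
python3 -m handwheel '[[[0,-0.1,0],[0,0,0],-0.25],[[0,0,0],[0,0,0],-0.25]]'>/dev/null; python3 q.py; python3 -m handwheel '[[[0,-0.1,0],[0,0,0],-0.25],[[0,0,0],[0,0,0],-0.25]]'>/dev/null; python3 q.py
```

```text
t 24.80 tcp ang -26.8 r 0.0604 psi -33.3 Mz 0.382 Ft [-2.3 -5.4 -0.3] nut [-14.  -13.8 -13.5]
t 25.05 tcp ang -24.4 r 0.0614 psi -33.4 Mz 0.357 Ft [-1.8 -4.5 -0.1] nut [-9.5 -9.2 -8.9]
t 25.30 tcp ang -21.7 r 0.0625 psi -33.4 Mz 0.201 Ft [-1.1 -3.  -0.1] nut [-11.2 -10.9 -10.6]
```

```bash
python3 -m handwheel '[[[0,-0.1,0],[0,0,0],-0.25],[[0,0,0],[0,0,0],-0.25]]'>/dev/null; python3 q.py; python3 -m handwheel '[[[0,-0.1,0],[0,0,0],-0.25],[[0,0,0],[0,0,0],-0.25]]'>/dev/null; python3 q.py;python3 -m handwheel '[[[0,-0.05,0],[0,0,0],-0.25],[[0,0,0],[0,0,0],-0.25]]'>/dev/null; python3 q.py
```

```text
t 25.55 tcp ang -18.5 r 0.0635 psi -33.4 Mz 0.054 Ft [ 0.7 -1.4  1.3] nut [-10.   -9.7  -9.5]
t 25.80 tcp ang -14.7 r 0.0645 psi -33.4 Mz -0.045 Ft [-0.1  0.2  0.3] nut [-6.9 -6.6 -6.3]
t 26.05 tcp ang -12.9 r 0.0650 psi -33.4 Mz 0.057 Ft [-0.9 -0.4  0.1] nut [-5.7 -5.4 -5.2]
```

```bash
python3 -m handwheel '[[[0.03,-0.1,0],[0,0,0],-0.25],[[0,0,0],[0,0,0],-0.25]]'>/dev/null; python3 q.py
python3 -m handwheel '[[[0,0,-0.3],[0,0,0],-0.25],[[0,0,-0.6],[0,0,0],-0.25],[[0,0,-0.8],[0,0,0],-0.25],[[0,0,-0.8],[0,0,0],-0.25],[[0.8,0,0],[0,0,0],-0.25],[[0.8,0,0],[0,0,0],-0.25],[[0,0,0],[0,0,0],-0.25]]'; python3 q.py
python3 - <<'E'
from h import *
a=env.get_image('side')[130:250,230:350];b=env.get_image('top')[145:225,290:390]
o=np.zeros((480,800,3),np.uint8);o[:400,:400]=cv2.resize(a,(400,400),interpolation=2);o[:320,400:]=cv2.resize(b,(400,320),interpolation=2)
cv2.imwrite('pics/c7.png',o[:,:,::-1])
E
```

```text
t 26.30 tcp ang -9.6 r 0.0680 psi -33.4 Mz 0.029 Ft [ 0.5  0.  -0.7] nut [-5.2 -4.9 -4.6 -4.3]
time_s: 27.05
tool_pos: [0.7286, -0.0591, 0.2028]
tcp_rot: [0.001, 0.957, -0.289, 0.002]
contact_force: [-1.2, 0.1, 0.0]
gripper_width: 0.0324
gripper_force: 0.0
t 27.05 tcp ang -22.6 r 0.1317 psi -33.6 Mz -0.001 Ft [-1.   0.6 -0. ] nut [-4.3 -4.  -3.7]
```

View pics/c7.png

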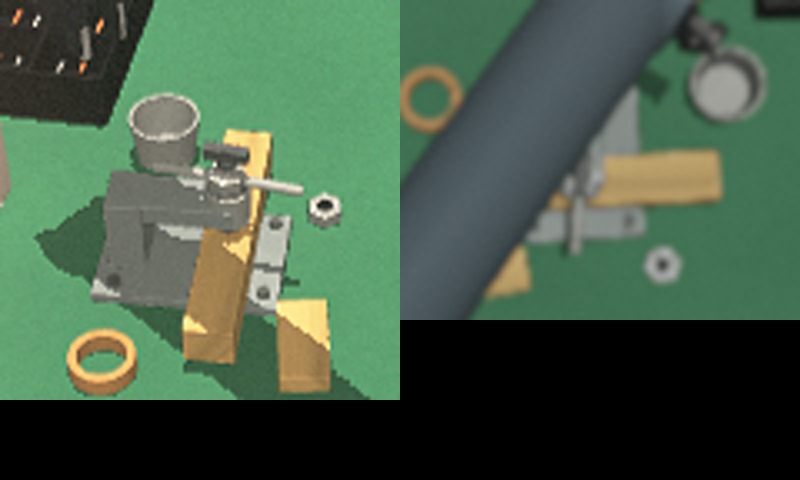

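The final view shows the arm clear and the bystanders in place. The nut arm ends at about (300,188) in the left crop. I'll check that the nut has stopped moving.

```bash
for k in 1 2 3; do python3 -m handwheel '[[[0,0,0],[0,0,0],0],[[0,0,0],[0,0,0],0],[[0,0,0],[0,0,0],0],[[0,0,0],[0,0,0],0],[[0,0,0],[0,0,0],0]]'>/dev/null; python3 q.py; done; python3 - <<'E'
from na import *
for n in(1,2,3): print(ang(env.get_image("side")))
E
```

```text
t 27.70 tcp ang -21.4 r 0.1287 psi -33.4 Mz 0.025 Ft [-0.4 -0.2  0.1] nut [-4.3 -4.  -3.7]
t 28.25 tcp ang -21.5 r 0.1288 psi -33.4 Mz -0.079 Ft [-0.3  0.5 -0.6] nut [-5.2 -4.9 -4.6 -4.3]
t 28.80 tcp ang -21.5 r 0.1289 psi -33.4 Mz -0.002 Ft [-0.7 -0.2 -0.5] nut [-5.2 -4.9 -4.6 -4.3]
(np.float64(0.16723114063600106), array([-4.6, -4.3, -4. ]), array([185.9, 185.9, 185.9, 186.2, 186.2, 186.7, 186.8]))
(np.float64(0.17250711594232543), array([-4.9, -4.6, -4.3]), array([185.9, 185.9, 185.8, 186.2, 186.1, 186.7, 186.8]))
(np.float64(0.1728856051025001), array([-5.2, -4.9, -4.6, -4.3]), array([185.8, 185.9, 185.9, 186.1, 186.2, 186.7, 186.8]))
```

```bash
python3 - <<'E'
from h import *
np.set_printoptions(precision=3,suppress=True)
def tee(I):
    g=I[168:181,286:310].astype(float); w=(g.max(2)<95)&(abs(g[:,:,1]-g[:,:,0])<25)
    n,l,st,_=cv2.connectedComponentsWithStats(w.astype(np.uint8)); k=1+np.argmax(st[1:,4]); y,x=np.nonzero(l==k)
    v=np.linalg.eigh(np.cov(x,y))[1][:,1]; return v[1]/v[0],st[k]
for f,(r0,r1,c0,c1) in(("c3",(140,210,260,340)),("c6",(145,205,260,345))):
    im=cv2.imread(f"pics/{f}.png")[:,:,::-1];I=np.full((400,640,3),200,np.uint8);I[r0:r1,c0:c1]=cv2.resize(im,(c1-c0,r1-r0),interpolation=cv2.INTER_AREA);print(f,tee(I))
print("now",tee(env.get_image("side")))
for a in(-25,-20,-14.4,-8,0):
    d=.02*np.array([np.cos(np.radians(a)),np.sin(np.radians(a)),0]);p=proj("side",[np.array([.604,-.005,.141])-d,np.array([.604,-.005,.141])+d]);print(a,(p[0,1]-p[1,1])/(p[0,0]-p[1,0]))
E
```

```text
c3 (np.float64(0.19338867122585118), array([ 5,  5, 14,  8, 81], dtype=int32))
c6 (np.float64(0.30355993143367394), array([ 5,  5, 14,  8, 52], dtype=int32))
now (np.float64(0.12565622449455768), array([ 5,  7, 14,  6, 45], dtype=int32))
-25 0.4706050090353332
-20 0.38558277596576973
-14.4 0.3005113205994159
-8 0.21260752660902185
0 0.11185126129809451
```

```bash
python3 -c "
from station import env
print(env.hand_in())"
```

```text
the job is handed in; nothing more can be done
None
```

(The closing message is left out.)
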